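Hang the rinsed sample carrier and hold the drying-air lever half open

TASK

Take the rinsed steel sample carrier out of the tray and drape it over the drying stand's bar, one side plate on each side of the bar and centred in front of the air nozzle, and let go of it. Then press the valve's spring-loaded lever down from above to half travel, where the lever lies level, and finish while still holding it there: never press it down to its bottom stop, and do not open the air before the carrier hangs. Leave the beaker, the bottle and the wrench alone.

Things in the scene. Friction and masses are not known exactly. Their poses are not given: they have to be found in the camera images.
- carrier_grip (a point): Centre of the sample carrier's black grip tab: 12 mm thick (x), 50 long (y), 42 high. The carrier (0.36 kg) is a rigid inverted U of 3 mm steel sheet standing in a low white tray: top sheet, tab on it, two side plates 70 mm high with copper discs; 38 mm wide outside, 32 inside (x), 90 long (y). z up. This point is 24 mm above the top sheet's underside, 94 above the plates' lower edges.
- bar_top (a point): Middle of the top face of the fixed drying stand's level square bar, 133 mm above the bench. y along the bar, z up, x towards the brass air nozzle, which aims at the bar's middle from a thin post 85 mm from the bar, at most 105 mm high. Bar 16 mm wide and high, 250 long; 18 mm posts 115 mm either side of the middle.
- lever (a joint): Hinge angle (rad) of the valve's paddle lever: 0 at rest, its free end sloping up 0.3 rad from the hinge; grows as that end is pressed down; 0.3 is half travel, lever level; 0.6 is the bottom stop. A spring returns it: at the pad about 4 N to start, 8 N at half travel, 12 N at the stop.
- lever_pad (a point): Centre of the upper face of the grey plastic pad (46 x 36 mm) at the lever's free end, to be pressed; moves with the lever. 110 mm from the hinge along the lever, 10 mm above the lever's centre line; x points along the lever to the hinge. At half travel it is 95 mm above the bench, about 32 mm lower than at rest.
- lever_hinge (a point): Fixed point on the lever's hinge axis, 85 mm above the bench, on the grey valve block (cheeks beside it reach 98 mm). y lies along the axis, z up; the lever reaches towards -x, so at half travel the pad's centre is at (-110, 0, +10) mm in this frame.
- beaker: Glass beaker, 70 mm across and 90 mm tall, origin under its centre. A bystander.
- bottle: White bottle, 60 mm across and 140 mm tall, origin under its centre. A bystander.
- wrench: Steel wrench, 160 mm long, lying flat on the bench. A bystander.
Things that resemble listed ones, but are neither listed nor needed, are in the scene too. What is shaped like the part that bears lever but green or purple is not meant.

How it is judged:
On the way, in this order (a step that is already met when the one before it is completed fails the run):
1. the carrier hangs over the bar in front of the nozzle and is let go, the lever still up (x of carrier_grip in the frame of bar_top between -0.014 and 0.014 m and y of carrier_grip in the frame of bar_top between -0.035 and 0.035 m and z of carrier_grip in the frame of bar_top between 0.018 and 0.032 m and angle between carrier_grip's own z axis and vertical below 0.15 rad and contact force between carrier and stand above 1 N and contact force between carrier and the fingers below 0.3 N and linear speed of carrier below 0.03 m/s and value of joint lever below 0.12 rad), for 0.3 s.
2. the lever is held about level (x of carrier_grip in the frame of bar_top between -0.014 and 0.014 m and y of carrier_grip in the frame of bar_top between -0.035 and 0.035 m and z of carrier_grip in the frame of bar_top between 0.018 and 0.032 m and angle between carrier_grip's own z axis and vertical below 0.15 rad and contact force between carrier and stand above 1 N and contact force between carrier and the fingers below 0.3 N and linear speed of carrier below 0.03 m/s and value of joint lever between 0.22 and 0.38 rad and contact force between lever and the fingers above 2 N), for 0.5 s.
At the end, for the whole second after the job is handed in: The carrier hangs still over the bar, upright within 0.15 rad, its middle within 35 mm of the bar's middle along the bar, resting on the bar and not touched by the fingers; the fingers press the lever with more than 2 N and hold it at 0.30 rad within 0.08 rad (about 9 mm at the pad) (all of step 2); the arm keeps its last pose, push and grip.
It fails at once if the lever is pressed to its bottom stop (value of joint lever above 0.55 rad).
It fails at once if the air is opened before the carrier hangs on the bar (value of joint lever above 0.15 rad and not (x of carrier_grip in the frame of bar_top between -0.014 and 0.014 m and y of carrier_grip in the frame of bar_top between -0.035 and 0.035 m and z of carrier_grip in the frame of bar_top between 0.018 and 0.032 m and angle between carrier_grip's own z axis and vertical below 0.15 rad)).
It fails at once if a bystander is moved or tipped ((distance of any of beaker, bottle, wrench from where it was at the start of the episode above 0.03 m or angle between any of beaker, bottle, wrench's own z axis and vertical above 0.3 rad)).
It also fails if it takes over 51 s, if anything falls off the work surface, if the arm or the gripper's body presses on something with over 40 N, if the wrist force passes 120 N, or if a joint passes its speed limit or range.

ROBOT

A 6-joint arm with a two-finger parallel gripper is mounted at the origin on the work surface. World frame = base frame: x ahead of the robot, y to its left, z up, the work surface at z = 0. Lengths are in m, angles in rad, forces in N, time in s.
With the tool pointing down it reaches from about 0.35 to 0.8 m from the base axis. Payload 7.3 kg.
Tool frame: the origin (TCP) lies between the finger pads; the fingertips stand ahead of it and the grasp point (between the pads) is the TCP (arm.tip_extent is the z of the fingertips in the tool frame, in m); z points along the fingers, x is the direction in which the jaws open and shut, and the axes are right-handed (so a half turn about z gives the same grasp; the last joint's range is limited). The gripper opens to 85 mm and grips with 20 to 120 N. Pads are 22 mm wide; open, the fingers measure 114 mm over their backs; the gripper's body (76 mm by 85 mm) begins 54 mm behind the grasp point. The pads swing forward as they close: fully open they stand 13 mm farther back than shut.
Start: joints at [1.139, 0.342, 1.524, -0, 1.275, -0.146], TCP at [0.148, 0.504, 0.25] pointing down, gripper open.
Joint ranges: [-2.53, 2.53], [-0.77, 2.02], [0.04, 2.7], [-1, 4.14], [0.28, 2.66], [-3.11, 3.11]. Speed limits (rad/s): [2.57, 2.57, 3.14, 3.14, 3.14, 3.14].

INTERFACE

Orientations are given as a unit quaternion [x, y, z, w].
In Python, from workcell import arm gives the robot as it stands.
- The arm moves only by the tool drive_tool, never from a script. Its argument "targets" is a list of rows, each an object with "offset": the shift along the tool's x, y, z in mm, a list of three; "turn": the turn about the tool's z in degrees; "jaw": the opening, from 0 (shut) to 1 (fully open). A call has 1 to 10 rows; each row is the pose to reach, as a shift and turn from the pose measured when the call began, along the tool's axes at that moment; what a row does not reach only later rows make up. A row lasts 1/10 s, in which the tool goes at most 50 mm and 8.59 degrees, less where a joint would pass 70% of its speed; a pose out of reach is approached as far as the arm can. A call with a gripper value outside its range is refused whole. The fingers move at their own pace and stop on an object; "grip_force" is the grip in N (left out, the last holds). Time passes only in rows, so rows that repeat a pose let the fingers close. It gives the time, the measured TCP pose, the force and the opening at its end, in the units of the state.
- arm.observe(): the state, without advancing time (a new reading comes with each control period).
- arm.grab_frame(name): name is "scene" or "top" or "wrist"; returns a dict with "frame" (480x640x3 uint8, blue, green, red), "range_z" (480x640 float32, m along the optical axis (not along the pixel's ray), 0 where there is no reading), "fx", "fy", "cx", "cy" (pixels), "R" (3x3) and "t" (3): a world point X has camera coordinates R X + t; the wrist camera has in their place "T_tool_cam" (4x4, takes a point from camera to tool coordinates, whose origin is the TCP and whose axes are the tool frame's). Camera axes: x right, y down, z forward; pixel columns grow to the right and rows downward; lengths in m; the calibration is good to about 2 mm. The wrist camera is an equidistant fisheye: a pixel r from the principal point sees the ray r / f radians off the axis. A picture is of the moment at which its call begins: read the wrist's pose just before it.
- arm.hand_in(): hands the job in, once; it reports no verdict.
The state is a dict: "t": time; "joint_pos": joint angles; "joint_vel": joint speeds; "effort": joint torques, N m; "tcp_pos": TCP position; "tcp_rot": TCP orientation; "ft_force": force on the tool from outside, world axes, zero at the start; "wrist_torque": the same for the moment, N m; "opening": finger opening in m.
Only numpy, scipy, OpenCV 4.12 (cv2) and the standard library are available. Lean on these libraries where they do the work, as an engineer would, in place of code of your own. Each camera call takes 0.05 s, during which the arm holds its last target. There are 200 camera calls.

## Working session

There is one attempt and no reset: what is moved stays moved. The work goes in short steps, Python scripts to look and compute and a tool call to move; the robot and the scene stay as the last step left them, time stands still between calls to the robot, and variables do not carry over. Pictures are saved under pics/ and viewed, about 8 in all and at most 12, crops included, and the job is handed in when it is done.

Besides the shell and the picture viewer there is one more tool, called as name(argument=value, ...), one argument or row to a line, values as JSON. drive_tool: Moves the arm, as the interface text tells. Its arguments: {"type":"object","properties":{"targets":{"type":"array"},"grip_force":{"type":"number"}},"required":["targets"]}

```bash
mkdir -p pics; cat > h.py <<'E'
import numpy as np, cv2, pickle
from workcell import arm
def grab(n):
    s=arm.observe(); f=arm.grab_frame(n); f['s']=s
    pickle.dump(f,open(f'pics/{n}.pkl','wb')); return f
def load(n): return pickle.load(open(f'pics/{n}.pkl','rb'))
def world(f,u,v):
    z=float(f['range_z'][int(v),int(u)]); c=np.array([(u-f['cx'])/f['fx']*z,(v-f['cy'])/f['fy']*z,z])
    return np.asarray(f['R']).T@(c-np.asarray(f['t']))
def cloud(f):
    v,u=np.mgrid[:480,:640]; z=f['range_z']
    c=np.stack([(u-f['cx'])/f['fx']*z,(v-f['cy'])/f['fy']*z,z],-1)
    return (c-np.asarray(f['t']))@np.asarray(f['R'])
E
python3 - <<'E'
from h import *
for n in('scene','top'):
    f=grab(n); cv2.imwrite(f'pics/{n}0.png',f['frame'])
s=arm.observe(); print(s,arm.tip_extent)
E
```

```text
{'t': 0.1, 'joint_pos': array([ 1.13899820e+00,  3.42657973e-01,  1.52491329e+00, -7.07918499e-07,
        1.27544211e+00, -1.45992227e-01]), 'joint_vel': array([ 5.33919779e-05, -2.76135634e-04, -4.02693830e-03,  8.29586379e-04,
        1.09251431e-03, -8.86195696e-04]), 'effort': array([ 2.51072248e-03, -4.34436142e+01, -2.46496081e+01, -1.01241102e-05,
        4.59885341e-03,  3.07400978e-05]), 'tcp_pos': array([0.14784486, 0.50339875, 0.24969576]), 'tcp_rot': array([ 8.00602868e-01,  5.99194912e-01, -6.24426712e-04,  3.38680991e-04]), 'ft_force': array([ 0.2057188 ,  0.0927035 , -0.37090009]), 'wrist_torque': array([-0.00137871,  0.00579397, -0.00391295]), 'opening': 0.08530082056027616} 0.019
```

View pics/top0.png

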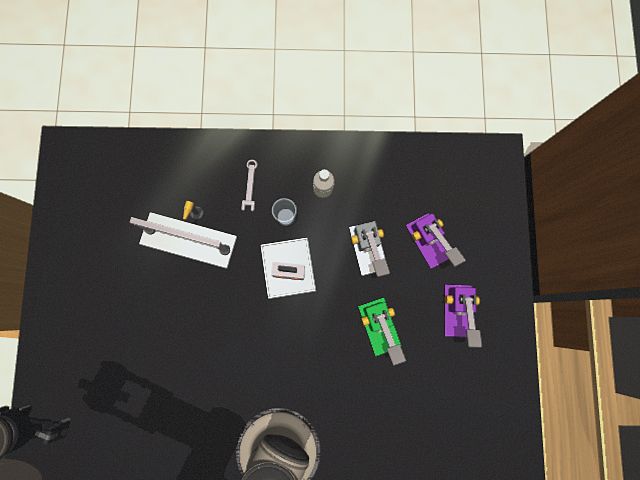

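View pics/scene0.png

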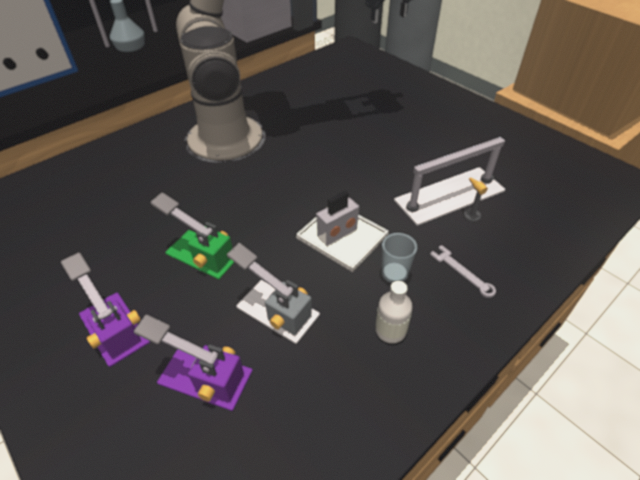

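Top view: the carrier is in its tray at (288,270), the stand bar runs (135,221)-(228,248), and the nozzle is at (190,210). The beaker is at (284,211), bottle at (323,182) and wrench at (250,185). There are four valves: grey (368,245), green (381,328), purple (436,241) and purple (462,312). Only the grey one, on the white base, fits the description. I'll measure next, with one enlarged crop to confirm.

```bash
python3 - <<'E'
from h import *
f=load('top'); P=cloud(f)
def rect(m,name):
    p=P[m]; (c,s,a)=cv2.minAreaRect(p[:,:2].astype(np.float32)); print(name,len(p),np.round(c,4),np.round(s,4),round(a,1),'z',np.round(np.percentile(p[:,2],[5,50,95]),3))
v,u=np.mgrid[:480,:640]
box=lambda a,b,c,d:(u>=a)&(u<b)&(v>=c)&(v<d)
Z=P[...,2]
rect(box(120,245,200,275)&(Z>.122)&(Z<.145),'bar')
rect(box(262,316,240,298)&(Z>.1),'tab')
rect(box(262,316,240,298)&(Z>.06)&(Z<.09),'sheet')
rect(box(262,316,235,300)&(Z<.03)&(Z>.004),'tray')
b=box(345,395,215,280)
rect(b&(Z>.105)&(v>255),'pad')
rect(b&(Z<.015)&(Z>.003),'base')
rect(b&(Z>.075)&(Z<.1)&(v<250),'block')
rect(box(175,205,195,222)&(Z>.06)&(Z<.12),'nozzle')
for n,(x,y) in dict(beaker=(284,211),bottle=(323,176),pad=(380,269),lev=(373,247),tab=(288,270),barL=(137,221),barR=(226,248)).items(): print(n,np.round(world(f,x,y),3))
g=load('scene'); 
t=cv2.resize(f['frame'][190:310,120:400],None,fx=2.8,fy=2.8,interpolation=2); s=cv2.resize(g['frame'][180:340,230:520],(784,432))[:260]
cv2.imwrite('pics/crop1.png',np.vstack([t,cv2.resize(s,(784,260))]))
E
```

```text
bar 585 [0.5939 0.2807] [0.2496 0.0166] 75.0 z [0.128 0.133 0.136]
tab 105 [ 0.4555 -0.0549] [0.1543 0.0407] 37.4 z [0.106 0.119 1.282]
sheet 352 [ 0.4998 -0.0201] [0.09   0.0381] 84.6 z [0.072 0.078 0.082]
tray 1433 [ 0.5141 -0.0192] [0.1873 0.1578] 0.5 z [0.004 0.007 0.016]
pad 251 [ 0.4635 -0.181 ] [0.0582 0.2443] 27.2 z [0.112 0.127 0.136]
base 593 [ 0.5783 -0.2614] [0.1951 0.1491] 0.0 z [0.003 0.005 0.01 ]
block 157 [ 0.5935 -0.2533] [0.0596 0.0413] 32.5 z [0.085 0.094 0.099]
nozzle 127 [0.6625 0.2609] [0.0229 0.0487] 80.7 z [0.084 0.098 0.104]
beaker [ 0.683 -0.003  0.007]
bottle [ 0.751 -0.116  0.14 ]
pad [ 0.499 -0.271  0.129]
lev [ 0.562 -0.257  0.102]
tab [ 0.495 -0.024  0.117]
barL [0.621 0.381 0.135]
barR [0.565 0.161 0.032]
```

View pics/crop1.png

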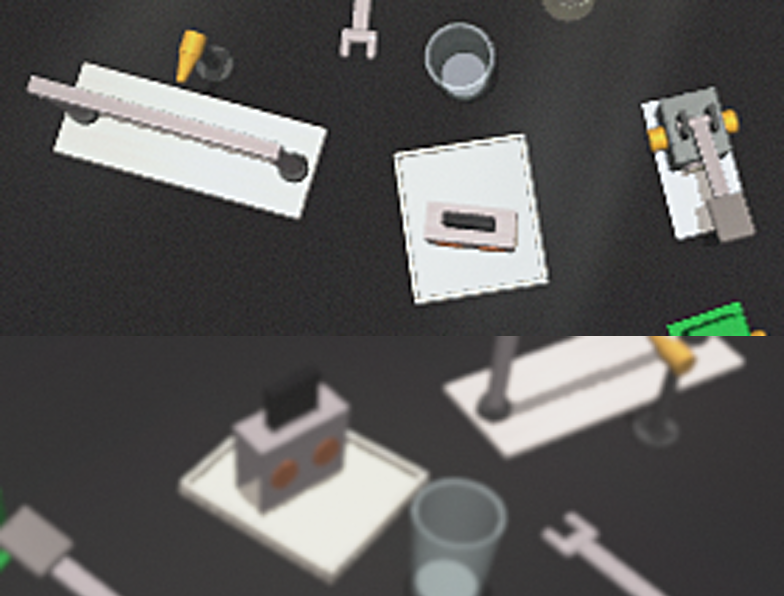

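The crop confirms the grey valve on the white base, with the pad toward the robot. Carrier yaw is about -5.4° and bar yaw about -15°.

```bash
cat >> h.py <<'E'
from scipy.spatial.transform import Rotation as Ro
def off(p,yaw=None):
    s=arm.observe(); R=Ro.from_quat(s['tcp_rot']).as_matrix()
    cur=np.degrees(np.arctan2(R[1,0],R[0,0])); t=0 if yaw is None else -((yaw-cur+180)%360-180)
    print('offset',np.round(R.T@(np.array(p)-s['tcp_pos'])*1000,1),'turn',round(t,1),'tcp',np.round(s['tcp_pos'],4),'yaw',round(cur,1),'F',np.round(s['ft_force'],1),'open',round(s['opening'],4),'t',s['t'])
E
python3 -c "
from h import *
off([.5,-.0205,.25],-5.4)"
```

```text
offset [-4.034e+02  4.856e+02  2.000e-01] turn 79.0 tcp [0.1478 0.5034 0.2497] yaw 73.6 F [ 0.2  0.1 -0.4] open 0.0853 t 0.1
```

drive_tool(
  targets=[
    {"offset":[-40,49,0],"turn":8,"jaw":1},
    {"offset":[-403,486,0],"turn":79,"jaw":1},
    {"offset":[-403,486,0],"turn":79,"jaw":1},
    {"offset":[-403,486,0],"turn":79,"jaw":1},
    {"offset":[-403,486,0],"turn":79,"jaw":1},
    {"offset":[-403,486,0],"turn":79,"jaw":1},
    {"offset":[-403,486,0],"turn":79,"jaw":1},
    {"offset":[-403,486,0],"turn":79,"jaw":1},
    {"offset":[-403,486,0],"turn":79,"jaw":1},
    {"offset":[-403,486,0],"turn":79,"jaw":1},
  ],
)

```text
t: 1.1
tcp_pos: [0.4277, 0.0869, 0.25]
tcp_rot: [0.999, -0.049, -0.0, 0.001]
ft_force: [1.9, 1.1, -0.9]
opening: 0.0856
```

```bash
python3 -c "
from h import *
off([.5,-.0205,.25],-5.4)"
```

```text
offset [82.5 99.8  0.1] turn -0.3 tcp [0.4277 0.0869 0.25  ] yaw -5.7 F [ 1.9  1.1 -0.9] open 0.0856 t 1.1
```

drive_tool(
  targets=[
    {"offset":[40,50,0],"turn":0,"jaw":1},
    {"offset":[82.5,100,0],"turn":0,"jaw":1},
    {"offset":[82.5,100,0],"turn":0,"jaw":1},
    {"offset":[82.5,100,0],"turn":0,"jaw":1},
    {"offset":[82.5,100,0],"turn":0,"jaw":1},
  ],
)

```text
t: 1.6
tcp_pos: [0.4996, -0.0211, 0.2494]
tcp_rot: [0.999, -0.05, -0.001, 0.0]
ft_force: [0.4, 0.8, -0.3]
opening: 0.0854
```

```bash
python3 -c "
from h import *
off([.5,-.0205,.103],-5.4)
f=grab('wrist'); print(f['fx'],f['cx'],f['cy'],np.round(f['T_tool_cam'],3)); cv2.imwrite('pics/w1.png',f['frame'])"
```

```text
offset [  0.7  -0.7 146.4] turn -0.4 tcp [ 0.4996 -0.0211  0.2494] yaw -5.8 F [ 0.4  0.8 -0.3] open 0.0854 t 1.6
371.64829954431775 318.59194548381345 234.70905673708145 [[ 1.    -0.001  0.001 -0.   ]
 [ 0.     0.955  0.296 -0.076]
 [-0.001 -0.296  0.955 -0.124]
 [ 0.     0.     0.     1.   ]]
```

View pics/w1.png

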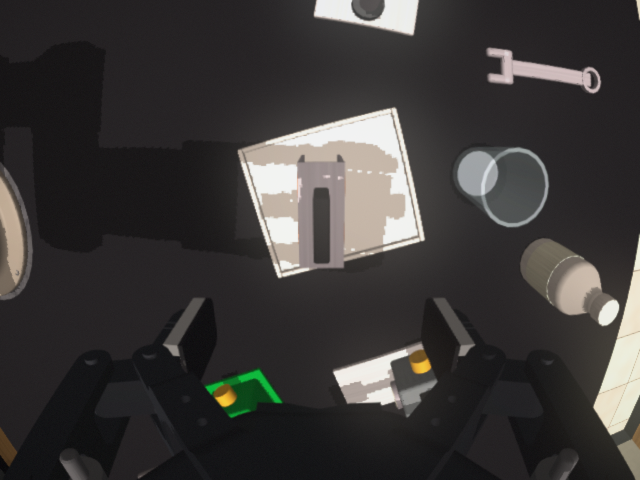

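Wrist view: the tab at (321,188–263) lies between the jaws and aligned with them. The offset is about 1–2 mm, so I'll descend and grip.

drive_tool(
  targets=[
    {"offset":[1,-0.5,45],"turn":0,"jaw":1},
    {"offset":[1,-0.5,90],"turn":0,"jaw":1},
    {"offset":[1,-0.5,125],"turn":0,"jaw":1},
    {"offset":[1,-0.5,146],"turn":0,"jaw":1},
    {"offset":[1,-0.5,146],"turn":0,"jaw":0.6},
    {"offset":[1,-0.5,146],"turn":0,"jaw":0.3},
    {"offset":[1,-0.5,146],"turn":0,"jaw":0},
    {"offset":[1,-0.5,146],"turn":0,"jaw":0},
    {"offset":[1,-0.5,146],"turn":0,"jaw":0},
    {"offset":[1,-0.5,146],"turn":0,"jaw":0},
  ],
  grip_force=60,
)

```text
t: 2.65
tcp_pos: [0.5008, -0.02, 0.1047]
tcp_rot: [0.999, -0.05, 0.0, 0.0]
ft_force: [-0.6, 0.8, 6.0]
opening: 0.0109
```

```bash
python3 -c "
from h import *
off([.5,-.0205,.26],-5.4)"
```

```text
offset [  -0.7    0.7 -155.3] turn -0.3 tcp [ 0.5008 -0.02    0.1047] yaw -5.7 F [-0.6  0.8  6. ] open 0.0109 t 2.65
```

drive_tool(
  targets=[
    {"offset":[0,0,-20],"turn":0,"jaw":0},
    {"offset":[0,0,-55],"turn":0,"jaw":0},
    {"offset":[0,0,-100],"turn":0,"jaw":0},
    {"offset":[0,0,-145],"turn":0,"jaw":0},
    {"offset":[0,0,-165],"turn":0,"jaw":0},
    {"offset":[0,0,-165],"turn":0,"jaw":0},
    {"offset":[0,0,-165],"turn":0,"jaw":0},
  ],
)

```text
t: 3.35
tcp_pos: [0.5, -0.0198, 0.2684]
tcp_rot: [0.999, -0.05, -0.001, 0.0]
ft_force: [-0.5, 0.5, -4.0]
opening: 0.0114
```

```bash
python3 -c "
from h import *
b=np.array([.5939,.2807]);a=np.radians(-15);X=np.array([np.cos(a),np.sin(a)])
off([*(b-.0*X),.27],-15)
f=grab('wrist'); cv2.imwrite('pics/w2.png',f['frame'])"
```

```text
offset [  63.6 -308.4   -1.9] turn 9.3 tcp [ 0.5    -0.0198  0.2684] yaw -5.7 F [-0.5  0.5 -4. ] open 0.0114 t 3.35
```

View pics/w2.png

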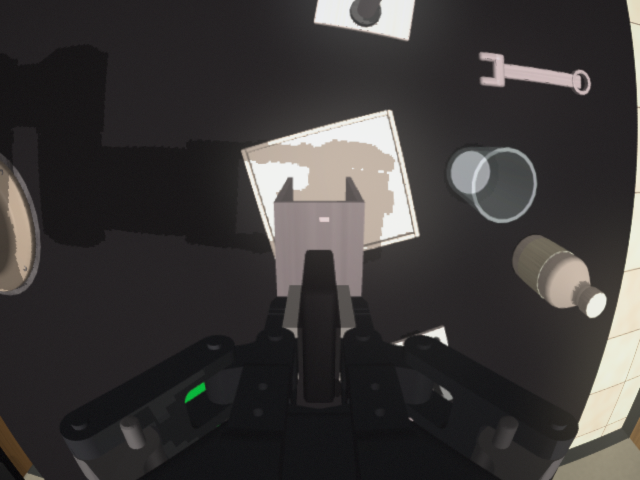

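The carrier is held squarely, with its top sheet at (275–363, 200–295), and the force shows its weight. I'll move it over the bar at the same height.

drive_tool(
  targets=[
    {"offset":[5,-25,0],"turn":1,"jaw":0},
    {"offset":[14,-65,0],"turn":3,"jaw":0},
    {"offset":[22,-110,0],"turn":4,"jaw":0},
    {"offset":[32,-155,0],"turn":5,"jaw":0},
    {"offset":[41,-200,0],"turn":6,"jaw":0},
    {"offset":[50,-245,0],"turn":7.5,"jaw":0},
    {"offset":[58,-285,0],"turn":8.5,"jaw":0},
    {"offset":[63.5,-308,0],"turn":9.3,"jaw":0},
    {"offset":[63.5,-308,0],"turn":9.3,"jaw":0},
    {"offset":[63.5,-308,0],"turn":9.3,"jaw":0},
  ],
)

```text
t: 4.4
tcp_pos: [0.5926, 0.2803, 0.2642]
tcp_rot: [0.992, -0.13, -0.004, 0.002]
ft_force: [0.0, -0.1, -3.6]
opening: 0.011
```

```bash
python3 -c "
from h import *
off([.5939,.2807,.165],-15)
f=grab('scene'); g=grab('wrist'); P=cloud(f)
cv2.imwrite('pics/s2.png',np.hstack([cv2.resize(f['frame'][40:240,330:540],(420,400)),cv2.resize(g['frame'],(380,400))]))"
```

```text
offset [ 1.9 -1.1 99.2] turn 0.1 tcp [0.5926 0.2803 0.2642] yaw -14.9 F [ 0.  -0.1 -3.6] open 0.011 t 4.4
```

View pics/s2.png

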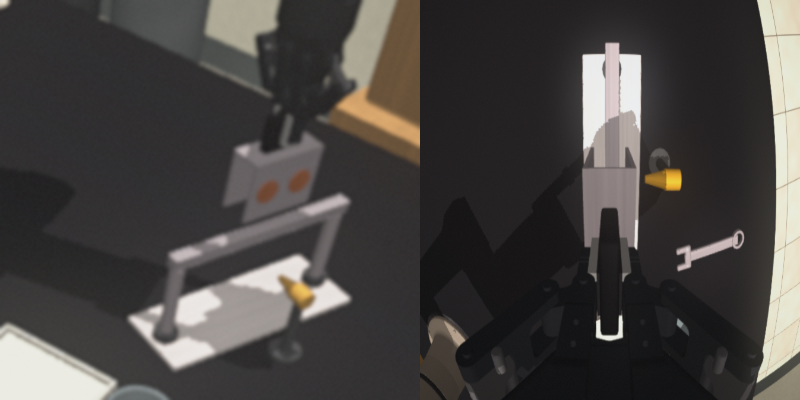

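The carrier straddles the bar. In the wrist panel the bar is at column 612 and the plates at 588 and 631. I'll lower it.

drive_tool(
  targets=[
    {"offset":[2,-1,10],"turn":0,"jaw":0},
    {"offset":[2,-1,30],"turn":0,"jaw":0},
    {"offset":[2,-1,50],"turn":0,"jaw":0},
    {"offset":[2,-1,70],"turn":0,"jaw":0},
    {"offset":[2,-1,85],"turn":0,"jaw":0},
    {"offset":[2,-1,94],"turn":0,"jaw":0},
    {"offset":[2,-1,99],"turn":0,"jaw":0},
    {"offset":[2,-1,100],"turn":0,"jaw":0},
    {"offset":[2,-1,100],"turn":0,"jaw":0},
  ],
)

```text
t: 5.4
tcp_pos: [0.5949, 0.2795, 0.1664]
tcp_rot: [0.991, -0.131, -0.003, 0.001]
ft_force: [0.9, 0.5, -3.2]
opening: 0.0113
```

```bash
python3 -c "
from h import *
off([.5939,.2807,.163],-15)
f=grab('scene');cv2.imwrite('pics/s3.png',cv2.resize(f['frame'][80:230,360:540],(720,600),interpolation=2))"
```

```text
offset [-1.2 -0.9  3.4] turn -0.0 tcp [0.5949 0.2795 0.1664] yaw -15.0 F [ 0.9  0.5 -3.2] open 0.0113 t 5.4
```

View pics/s3.png

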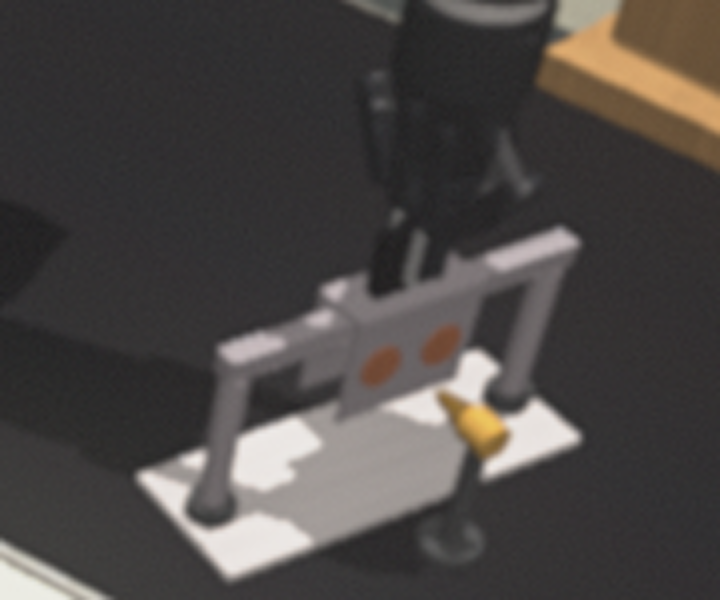

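It straddles properly, with the plate in front of the nozzle. I'll lower the last few mm.

drive_tool(
  targets=[
    {"offset":[-1,-1,2],"turn":0,"jaw":0},
    {"offset":[-1,-1,4],"turn":0,"jaw":0},
    {"offset":[-1,-1,5],"turn":0,"jaw":0},
    {"offset":[-1,-1,5],"turn":0,"jaw":0},
  ],
)

```text
t: 5.85
tcp_pos: [0.5944, 0.2812, 0.1627]
tcp_rot: [0.991, -0.131, -0.002, 0.0]
ft_force: [-1.5, 0.7, 3.3]
opening: 0.011
```

drive_tool(
  targets=[
    {"offset":[0,0,0],"turn":0,"jaw":0.25},
    {"offset":[0,0,0],"turn":0,"jaw":0.45},
    {"offset":[0,0,0],"turn":0,"jaw":0.45},
    {"offset":[0,0,-5],"turn":0,"jaw":0.45},
    {"offset":[0,0,-25],"turn":0,"jaw":0.45},
    {"offset":[0,0,-60],"turn":0,"jaw":0.45},
    {"offset":[0,0,-100],"turn":0,"jaw":0.45},
    {"offset":[0,0,-110],"turn":0,"jaw":0.45},
    {"offset":[0,0,-110],"turn":0,"jaw":0.45},
  ],
)

```text
t: 6.75
tcp_pos: [0.5955, 0.2814, 0.2753]
tcp_rot: [0.991, -0.131, 0.0, -0.001]
ft_force: [-0.3, 0.9, 0.1]
opening: 0.0385
```

```bash
python3 - <<'E'
from h import *
f=grab('scene');g=grab('top');P=cloud(g);Z=P[...,2]
v,u=np.mgrid[:480,:640]
box=lambda a,b,c,d:(u>=a)&(u<b)&(v>=c)&(v<d)
# valve: fit lever/pad from top + scene clouds
S=cloud(f)
def rect(p,n):
    if len(p)<5: print(n,len(p));return
    (c,s,a)=cv2.minAreaRect(p[:,:2].astype(np.float32)); print(n,len(p),np.round(c,4),np.round(s,4),round(a,1),'z',np.round(np.percentile(p[:,2],[5,50,95]),3))
for n,Q in(('top',P),('scene',S)):
    r=Q.reshape(-1,3); r=r[(r[:,0]>.42)&(r[:,0]<.68)&(r[:,1]>-.33)&(r[:,1]<-.19)]
    rect(r[(r[:,2]>.113)&(r[:,2]<.16)&(r[:,0]<.54)],n+' pad'); rect(r[(r[:,2]>.003)&(r[:,2]<.012)],n+' base'); rect(r[(r[:,2]>.09)&(r[:,2]<.1)&(r[:,0]>.55)],n+' cheek')
    r=Q.reshape(-1,3); r=r[(abs(r[:,0]-.594)<.04)&(abs(r[:,1]-.28)<.07)&(r[:,2]>.148)&(r[:,2]<.165)];rect(r,n+' sheet')
    r=Q.reshape(-1,3); r=r[(abs(r[:,0]-.594)<.04)&(abs(r[:,1]-.28)<.07)&(r[:,2]>.17)&(r[:,2]<.19)];rect(r,n+' tab')
off([.5,-.27,.25])
cv2.imwrite('pics/s4.png',np.hstack([cv2.resize(f['frame'][80:230,360:540],(480,400),interpolation=2),cv2.resize(g['frame'][210:285,340:400],(320,400),interpolation=2)]))
E
```

```text
top pad 234 [ 0.5111 -0.2711] [0.0581 0.0364] 14.8 z [0.117 0.126 0.133]
top base 646 [ 0.55   -0.2595] [0.1388 0.2562] 89.9 z [0.003 0.005 0.009]
top cheek 118 [ 0.5917 -0.25  ] [0.0507 0.0409] 10.9 z [0.091 0.096 0.099]
top sheet 19 [0.587  0.2786] [0.0467 0.0109] 89.5 z [0.15  0.157 0.163]
top tab 96 [0.5927 0.2804] [0.0493 0.0119] 75.4 z [0.172 0.178 0.181]
scene pad 474 [ 0.5109 -0.2735] [0.0557 0.0365] 14.3 z [0.115 0.127 0.134]
scene base 1522 [ 0.55   -0.2605] [0.1365 0.2586] 89.2 z [0.003 0.006 0.009]
scene cheek 301 [ 0.5878 -0.2566] [0.0675 0.0387] 17.3 z [0.091 0.096 0.1  ]
scene sheet 118 [0.5986 0.2766] [0.0503 0.014 ] 64.7 z [0.148 0.157 0.164]
scene tab 119 [0.594 0.278] [0.0516 0.0144] 73.4 z [0.171 0.177 0.18 ]
offset [ 51.9 556.6  22.5] turn 0 tcp [0.5943 0.281  0.2716] yaw -15.0 F [-0.6 -0.  -0.6] open 0.0384 t 6.85
```

View pics/s4.png

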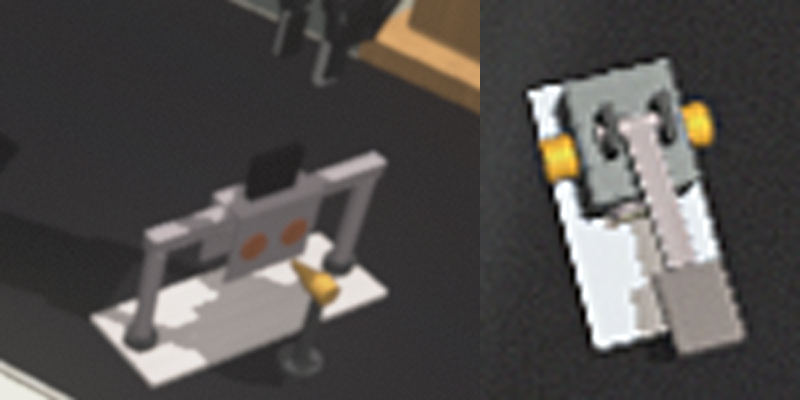

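The carrier hangs upright: tab at (0.593, 0.280), top at 0.178, so its centre is 24 mm above the bar top. The lever is still at rest, with pad z about 0.127. The lever's yaw is about 14.5°, and at level the pad centre should be near (0.496, -0.276, 0.095).

```bash
python3 -c "
from h import *
off([.497,-.2755,.22],14.5)"
```

```text
offset [ 50.5 562.6  52.6] turn -29.5 tcp [0.5943 0.281  0.2716] yaw -15.0 F [-0.6 -0.  -0.6] open 0.0384 t 6.85
```

drive_tool(
  targets=[
    {"offset":[2,20,0],"turn":-1,"jaw":0.3},
    {"offset":[6,62,0],"turn":-3,"jaw":0.1},
    {"offset":[10,110,0],"turn":-6,"jaw":0},
    {"offset":[14,158,0],"turn":-9,"jaw":0},
    {"offset":[18,206,5],"turn":-12,"jaw":0},
    {"offset":[23,254,10],"turn":-15,"jaw":0},
    {"offset":[27,302,15],"turn":-18,"jaw":0},
    {"offset":[31,350,20],"turn":-21,"jaw":0},
    {"offset":[36,398,25],"turn":-24,"jaw":0},
    {"offset":[40,446,30],"turn":-27,"jaw":0},
  ],
)

```text
t: 7.85
tcp_pos: [0.5157, -0.1616, 0.2402]
tcp_rot: [0.994, 0.105, -0.004, -0.001]
ft_force: [0.4, -0.3, 0.5]
opening: 0.0002
```

```bash
python3 -c "
from h import *
off([.497,-.2755,.22],14.5)"
```

```text
offset [-42.  107.5  20.3] turn -2.4 tcp [ 0.5157 -0.1616  0.2402] yaw 12.1 F [ 0.4 -0.3  0.5] open 0.0002 t 7.85
```

drive_tool(
  targets=[
    {"offset":[-17,43,8],"turn":-1,"jaw":0},
    {"offset":[-33,85,16],"turn":-2,"jaw":0},
    {"offset":[-42,107.5,20],"turn":-2.4,"jaw":0},
    {"offset":[-42,107.5,20],"turn":-2.4,"jaw":0},
    {"offset":[-42,107.5,20],"turn":-2.4,"jaw":0},
  ],
)

```text
t: 8.35
tcp_pos: [0.4962, -0.2751, 0.2186]
tcp_rot: [0.992, 0.125, -0.005, -0.002]
ft_force: [-0.2, -0.4, 0.5]
opening: -0.0001
```

```bash
python3 -c "
from h import *
off([.497,-.2755,.114],14.5)
f=grab('scene');g=grab('wrist');cv2.imwrite('pics/s5.png',np.hstack([cv2.resize(f['frame'][170:350,200:380],(400,400)),cv2.resize(g['frame'][150:480,160:480],(400,400))]))"
```

```text
offset [  1.7   1.1 104.6] turn -0.1 tcp [ 0.4962 -0.2751  0.2186] yaw 14.4 F [-0.2 -0.4  0.5] open -0.0001 t 8.35
```

View pics/s5.png

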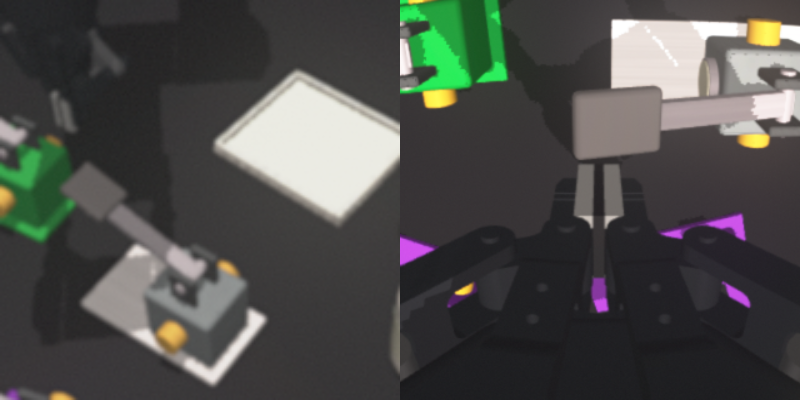

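The pad (crop 617,122) lies under the fingertips, about 9 mm toward the hinge at rest. That fits the lever's swing when it goes level. I'll press in stages.

drive_tool(
  targets=[
    {"offset":[1.5,1,30],"turn":0,"jaw":0},
    {"offset":[1.5,1,55],"turn":0,"jaw":0},
    {"offset":[1.5,1,68],"turn":0,"jaw":0},
    {"offset":[1.5,1,76],"turn":0,"jaw":0},
    {"offset":[1.5,1,84],"turn":0,"jaw":0},
    {"offset":[1.5,1,90],"turn":0,"jaw":0},
    {"offset":[1.5,1,90],"turn":0,"jaw":0},
    {"offset":[1.5,1,90],"turn":0,"jaw":0},
  ],
)

```text
t: 9.25
tcp_pos: [0.4982, -0.2748, 0.1305]
tcp_rot: [0.992, 0.127, -0.004, -0.001]
ft_force: [-1.6, 0.6, 4.3]
opening: 0.0001
```

```bash
python3 -c "
from h import *
off([.497,-.2755,.114],14.5)"
```

```text
offset [-1.2  0.4 16.5] turn 0.0 tcp [ 0.4982 -0.2748  0.1305] yaw 14.5 F [-1.6  0.6  4.3] open 0.0001 t 9.25
```

drive_tool(
  targets=[
    {"offset":[-1,0,5],"turn":0,"jaw":0},
    {"offset":[-1,0,10],"turn":0,"jaw":0},
    {"offset":[-1,0,14],"turn":0,"jaw":0},
    {"offset":[-1,0,16.5],"turn":0,"jaw":0},
    {"offset":[-1,0,16.5],"turn":0,"jaw":0},
    {"offset":[-1,0,16.5],"turn":0,"jaw":0},
    {"offset":[-1,0,16.5],"turn":0,"jaw":0},
  ],
)

```text
t: 9.95
tcp_pos: [0.4968, -0.2755, 0.1151]
tcp_rot: [0.992, 0.126, -0.004, -0.001]
ft_force: [-4.9, -0.6, 6.8]
opening: -0.0002
```

```bash
python3 - <<'E'
from h import *
off([.497,-.2755,.114],14.5)
f=grab('scene');g=grab('top')
h=np.array([.603,-.2485]);a=np.radians(14.5);X=np.array([np.cos(a),np.sin(a)])
for n,F in(('scene',f),('top',g)):
    r=cloud(F).reshape(-1,3); d=(r[:,:2]-h)@X; l=(r[:,:2]-h)@np.array([-X[1],X[0]])
    for lo,hi in((-.135,-.12),(-.12,-.1),(-.1,-.09),(-.08,-.065),(-.065,-.05),(-.05,-.035)):
        m=(d>lo)&(d<hi)&(abs(l)<(.018 if hi<-.085 else .007))&(r[:,2]>.05)&(r[:,2]<.12)
        if m.sum(): print(n,lo,hi,m.sum(),np.round(np.percentile(r[m,2],[25,50,75]),4))
cv2.imwrite('pics/s6.png',cv2.resize(f['frame'][190:340,200:350],(600,600),interpolation=2))
E
```

```text
offset [0.2 0.  1.1] turn 0.0 tcp [ 0.4968 -0.2755  0.1151] yaw 14.5 F [-4.9 -0.6  6.8] open -0.0002 t 9.95
scene -0.135 -0.12 35 [0.0962 0.0968 0.098 ]
scene -0.12 -0.1 112 [0.0969 0.0985 0.1098]
scene -0.1 -0.09 105 [0.0962 0.0972 0.1064]
scene -0.08 -0.065 45 [0.09   0.0907 0.0916]
scene -0.065 -0.05 46 [0.0896 0.0903 0.0913]
scene -0.05 -0.035 47 [0.0892 0.0904 0.0909]
top -0.135 -0.12 12 [0.0946 0.0952 0.0974]
top -0.12 -0.1 6 [0.0937 0.0951 0.0972]
top -0.1 -0.09 2 [0.0917 0.0919 0.0922]
```

View pics/s6.png

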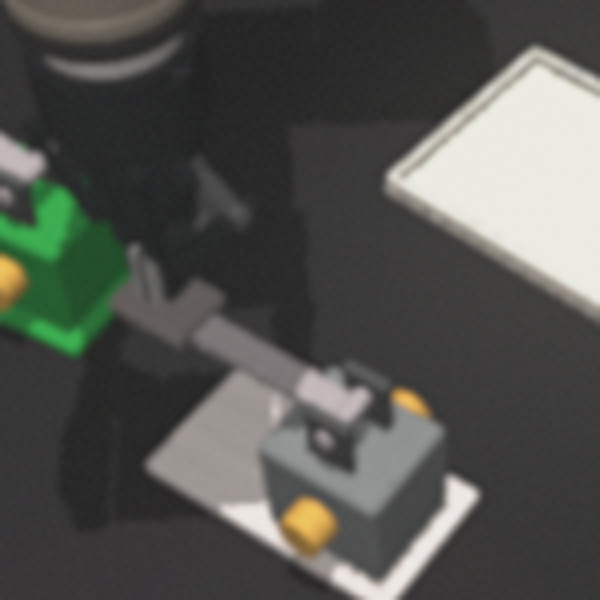

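The lever is level: z is 0.0904 to 0.0907 along it and the pad is at about 0.096, so about 0.29 rad, pushed with about 7 N. I'll hold it, recheck the carrier, then hand in.

drive_tool(
  targets=[
    {"offset":[0,0,1],"turn":0,"jaw":0},
    {"offset":[0,0,1],"turn":0,"jaw":0},
    {"offset":[0,0,1],"turn":0,"jaw":0},
    {"offset":[0,0,1],"turn":0,"jaw":0},
    {"offset":[0,0,1],"turn":0,"jaw":0},
    {"offset":[0,0,1],"turn":0,"jaw":0},
    {"offset":[0,0,1],"turn":0,"jaw":0},
    {"offset":[0,0,1],"turn":0,"jaw":0},
  ],
)

```text
t: 10.85
tcp_pos: [0.4968, -0.2755, 0.1152]
tcp_rot: [0.992, 0.126, -0.004, -0.001]
ft_force: [-3.3, 1.8, 7.1]
opening: 0.0003
```

```bash
python3 - <<'E'
from h import *
off([.497,-.2755,.114],14.5)
g=grab('top'); r=cloud(g).reshape(-1,3)
r=r[(abs(r[:,0]-.594)<.04)&(abs(r[:,1]-.28)<.07)&(r[:,2]>.17)&(r[:,2]<.19)]
print('tab',len(r),np.round(cv2.minAreaRect(r[:,:2].astype(np.float32))[0],4),np.median(r[:,2]))
f=grab('scene'); r=cloud(f).reshape(-1,3); d=(r[:,:2]-[.603,-.2485])@[.968,.25]; l=(r[:,:2]-[.603,-.2485])@[-.25,.968]
m=(d>-.135)&(d<-.12)&(abs(l)<.018)&(r[:,2]>.05)&(r[:,2]<.12); print('pad z',np.median(r[m,2]))
s=arm.observe(); ok=len and .09<np.median(r[m,2])<.1 and s['ft_force'][2]>4
print(ok, arm.hand_in() if ok else None)
E
```

```text
offset [0.2 0.  1.2] turn 0.0 tcp [ 0.4968 -0.2755  0.1152] yaw 14.5 F [-3.3  1.8  7.1] open 0.0003 t 10.85
tab 94 [0.5926 0.2802] 0.17752569911540844
pad z 0.09731188693913903
the job is handed in; nothing more can be done
True None
```

The carrier is draped over the bar in front of the nozzle and released. The grey valve's lever was then pressed down to level, and I handed the job in at about 11 s while still holding it there. No verdict was reported.

- **Carrier:** the tab is at (0.593, 0.280), about 1 mm from the bar's middle. Its centre is about 24 mm above the bar top, and it did not move while the lever was pressed.
- **Lever:** the pad is at 0.096–0.097 m in the scene camera and about 0.095 m in the top camera. That puts the hinge at about 0.28–0.30 rad, with the fingers pushing down at about 7 N. Its height never came near the bottom stop.
- **Disagreements:** the two cameras differ by about 2 mm at the pad, which is within their calibration. There was also a sideways force of 3–5 N on the fingers while holding.
- **Bystanders:** the arm passed well above the beaker, bottle and wrench, but I did not measure them again at the end.

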